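Pack the sample caddy with the closed containers only

TASK

Pack the plywood sample caddy for the carry to the cold store: stand the two capped vials in its two small pockets and the two lidded canisters in its two large pockets, one to a pocket, upright and fully down on the floor, set down gently rather than dropped. Leave the two vials without caps and the canister without a lid standing where they are, and tip nothing over.

Things in the scene. Friction and masses are not known exactly. Their poses are not given: they have to be found in the camera images.
- vial_a: Capped specimen vial, upright: clear round bottle 23 mm in diameter up to 46 mm, above it a pale screw cap 20 mm in diameter up to 62 mm. Loose, 14 to 28 g. Origin: centre of its underside, z up its axis. The two capped vials are alike and interchangeable.
- vial_b: Capped specimen vial, upright: clear round bottle 23 mm in diameter up to 46 mm, above it a pale screw cap 20 mm in diameter up to 62 mm. Loose, 14 to 28 g. Origin: centre of its underside, z up its axis. The two capped vials are alike and interchangeable.
- canister_a: Lidded canister, upright: closed black plastic cylinder 32 mm in diameter up to 44 mm, black press-on lid 33 mm in diameter from 44 to 50 mm. Loose, 14 to 28 g. Origin: centre of its underside, z up its axis. The two lidded canisters are interchangeable.
- canister_b: Lidded canister, upright: closed black plastic cylinder 32 mm in diameter up to 44 mm, grey press-on lid 33 mm in diameter from 44 to 50 mm. Loose, 14 to 28 g. Origin: centre of its underside, z up its axis. The two lidded canisters are interchangeable.
- open_vial_a: Look-alike that does not belong: vial without its cap, an open clear tube 23 mm in diameter with a narrower open neck (18 mm), 50 mm high, some pale sample in it. Loose, 20 g. Origin: centre of its underside.
- open_vial_b: Look-alike that does not belong: vial without its cap, an open clear tube 23 mm in diameter with a narrower open neck (18 mm), 50 mm high, some pale sample in it. Loose, 20 g. Origin: centre of its underside.
- open_canister: Look-alike that does not belong: black canister without its lid, open and hollow from above, 32 mm in diameter (rim 34 mm), 44 mm high. Loose, 20 g. Origin: centre of its underside.
- caddy: Fixed flat plywood rack, 60 (x) by 200 mm (y), a carrying loop 13 mm out at each end; origin centre of underside, z up. Four pockets in a row along y at x = 0: two small, 38 mm square, at y = -77 and -35 mm; two large, 52 (y) by 51 mm, at y = +14 and +70 mm. Floors 5 mm, wall tops 25 mm above the table. Stands left or right, the row pointing away from the robot, large pockets at the near end.
- tin: Bystander: closed enamelled tin, fixed, 94 x 194 x 30 mm, on the other side from the caddy; origin under its middle. Also fixed: a scalpel and an eraser (under 14 mm) among the loose things; a timer (68 mm high) and cup (65 mm) at the far left, a brown bottle (117 mm) at the far right, a jar of pens (161 mm) near the robot at left.
Not all that is in view belongs to the job. What is shaped like the canister_b but purple or yellow is not meant.

How it is judged:
By the outcome, as a careful person would: the job done as asked, in the order asked, and still so for the second after the job is handed in, with the robot touching nothing.
It also fails if it takes over 88 s, if anything falls off the work surface, if the arm or the gripper's body presses on something with over 40 N, if the wrist force passes 120 N, or if a joint passes its speed limit or range.

ROBOT

A 6-joint arm with a two-finger parallel gripper is mounted at the origin on the work surface; the furniture and walls round the work are solid. World frame = base frame: x ahead of the robot, y to its left, z up, the work surface at z = 0. Lengths are in mm, angles in rad, forces in N, time in s.
With the tool pointing down it reaches from about 350 to 875 mm from the base axis. Payload 4.2 kg.
Tool frame: the origin (TCP) lies between the finger pads; the fingertips stand 25 mm ahead of it and the grasp point (between the pads) lies 6 mm ahead of it; z points along the fingers, y is the line along which they close (so a half turn about z gives the same grasp; the last joint's range is limited). The gripper opens to 85 mm and grips with 20 to 120 N. Pads are 22 mm wide; open, the fingers measure 114 mm over their backs; the gripper's body (76 mm by 85 mm) begins 54 mm behind the grasp point. The pads swing forward as they close: fully open they stand 13 mm farther back than shut.
Start: joints at [-0.857, 0.385, 0.008, 0, -1.194, -0.259], TCP at [274.563, -561.44, 256.312] pointing down, gripper open.
Joint ranges: [-3.14, 3.14], [-1.21, 2.06], [-1.07, 1.41], [-3.16, 2.05], [-2.99, -0.16], [-3.1, 3.1]. Speed limits (rad/s): [2.79, 2.79, 3.14, 3.14, 3.14, 3.14].

INTERFACE

Orientations are given as a unit quaternion [x, y, z, w].
In Python, from bench import arm gives the robot as it stands.
- The arm moves only by the shell command python3 -m pendant 'ROWS'. ROWS is JSON, a list of rows, each a list of 7 numbers: the shift along the tool's x, y, z in m, then the turn, a rotation vector about the tool's x, y, z in degrees, then the finger opening in m, from 0 to 0.0854. In form: [[x, y, z, wx, wy, wz, fingers], ...]. A call has 1 to 12 rows; each row shifts and turns the commanded pose from where the row before left it, along the tool's axes as they then stand; what a row does not reach is not made up. A row lasts 1/10 s, in which the tool goes at most 50 mm and 8.59 degrees, less where a joint would pass 70% of its speed; a pose out of reach is approached as far as the arm can. A call is refused whole if a number of a shift passes 0.05 or a number of a turn 8.59, either way. A call with a gripper value outside its range is refused whole. The fingers move at their own pace and stop on an object; the grip force is fixed at half the most. Time passes only in rows, so rows that do not move let the fingers close. It gives the time, the measured TCP pose, the force, the opening and the grip force at its end, in the units of the state.
- arm.read_state(): the state, without advancing time (a new reading comes with each control period).
- arm.get_image(name): name is "side" or "top" or "wrist"; returns a dict with "image" (480x640x3 uint8, red, green, blue), "fx", "fy", "cx", "cy" (pixels), "xyz" and "rotation" of the camera in the world. Camera axes: x right, y down, z forward; pixel columns grow to the right and rows downward; lengths in mm; the calibration is good to about 2 mm. A picture is of the moment at which its call begins. There is no depth.
- arm.job_done(): hands the job in; it is judged then, once.
The state is a dict: "clock": time; "joints": joint angles; "joint_vel": joint speeds; "joint_efforts": joint torques, N m; "position": TCP position; "ee_rot": TCP orientation; "contact_force": force on the tool from outside, world axes, zero at the start; "wrist_torque": the same for the moment, N m; "gripper_width": finger opening in mm; "grasp_force": force on a finger pad.
Only numpy, scipy, OpenCV 4.12 (cv2) and the standard library are available. Lean on these libraries where they do the work, as an engineer would, in place of code of your own. Each camera call takes 0.05 s, during which the arm holds its last target. There are 200 camera calls.

## Working session

There is one attempt and no reset: what is moved stays moved. The work goes in short steps, Python scripts to look and compute and a shell command to move; the robot and the scene stay as the last step left them, time stands still between calls to the robot, and variables do not carry over. Pictures are saved under pics/ and viewed, at most 14 in all, crops included, and the job is handed in when it is done.

```bash
ls; mkdir -p pics; python3 - <<'E'
from bench import arm
import cv2
for n in("top","side"):
    d=arm.get_image(n); cv2.imwrite(f"pics/{n}0.png",d["image"][:,:,::-1]); print(n,d["fx"],d["fy"],d["cx"],d["cy"],d["xyz"],d["rotation"])
s=arm.read_state(); print(s)
E
```

```text
pics
top 491.98556417882804 491.98556417882804 314.03792475277396 235.6465960148021 [4.46596663e+02 4.81573355e-01 8.75972857e+02] [ 0.70837905 -0.70287425  0.0398689  -0.050768  ]
side 540.1489848364496 540.1489848364496 319.8047252343435 238.30072417826557 [453.77154622 749.80660444 492.00000599] [-0.04374612  0.8646684  -0.49947714  0.03094236]
{'clock': 0.1, 'joints': array([-8.57410287e-01,  3.85484756e-01,  6.77979494e-03, -4.27643919e-04,
       -1.19399721e+00, -2.58615585e-01]), 'joint_vel': array([ 0.00133547, -0.00115043,  0.00364201,  0.00040326, -0.00064306,
       -0.00062002]), 'joint_efforts': array([-3.71170809e-04, -3.93319809e+01,  1.88929886e+01,  4.19789940e+00,
       -2.61039597e-03,  2.17812618e-05]), 'position': array([ 274.35836144, -561.04664689,  255.33570964]), 'ee_rot': array([-2.25353889e-01,  9.74276489e-01,  9.35414393e-04, -2.69370269e-04]), 'contact_force': array([ 0.12803097, -0.25354218, -0.03702149]), 'wrist_torque': array([ 0.01825574,  0.02149791, -0.00121348]), 'grasp_force': 0.0, 'gripper_width': 85.2518259447492}
```

View pics/top0.png

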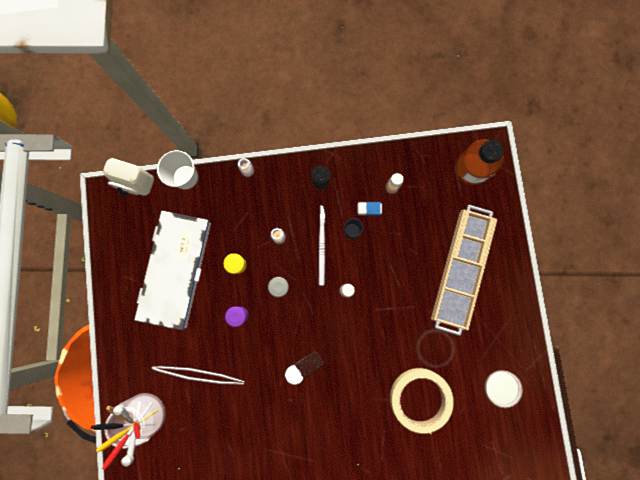

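View pics/side0.png

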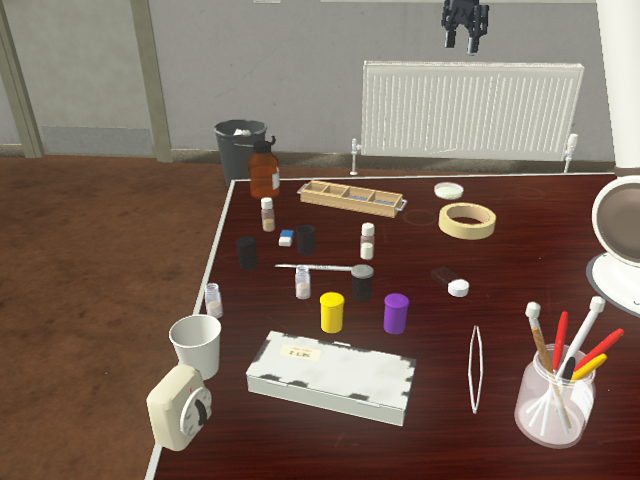

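```bash
cat > h.py <<'E'
import numpy as np,cv2
from scipy.spatial.transform import Rotation as R
from bench import arm
def ray(d,u,v):
    return R.from_quat(d["rotation"]).as_matrix()@np.array([(u-d["cx"])/d["fx"],(v-d["cy"])/d["fy"],1])
def at(d,u,v,z):
    r=ray(d,u,v); c=np.array(d["xyz"]); return c+r*(z-c[2])/r[2]
def proj(d,p):
    q=R.from_quat(d["rotation"]).as_matrix().T@(np.array(p)-d["xyz"]); return np.array([q[0]/q[2]*d["fx"]+d["cx"],q[1]/q[2]*d["fy"]+d["cy"]])
E
python3 - <<'E'
import cv2,numpy as np
t=cv2.imread("pics/top0.png");s=cv2.imread("pics/side0.png")
a=cv2.resize(t[150:310,230:430],(800,640))[:,:]
a=cv2.resize(t[155:305,255:455],None,fx=4,fy=4,interpolation=3); cv2.imwrite("pics/tc.png",a)
b=cv2.resize(s[185:335,190:390],None,fx=4,fy=4,interpolation=3);cv2.imwrite("pics/sc.png",b)
b=cv2.resize(t[200:340,425:505],None,fx=4.2,fy=4.2,interpolation=3);cv2.imwrite("pics/cc.png",b)
E
```

```text
(no output)
```

View pics/tc.png

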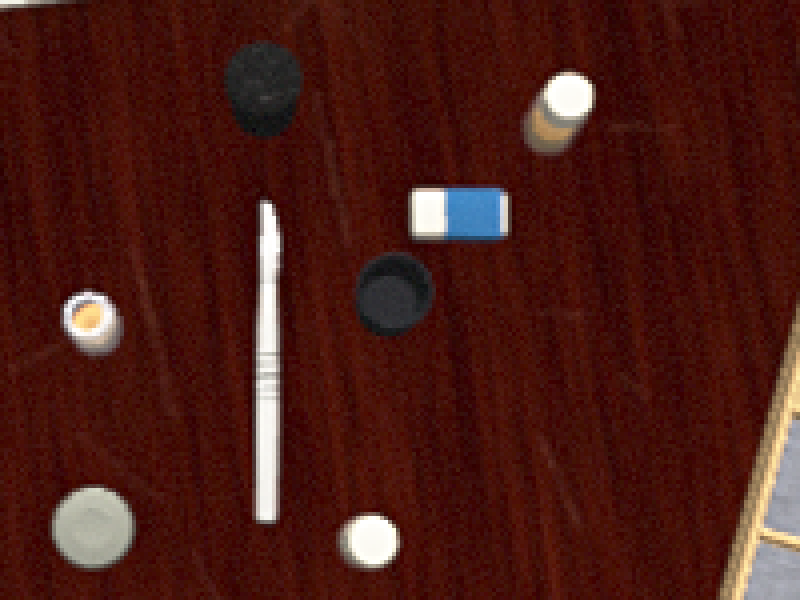

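View pics/sc.png

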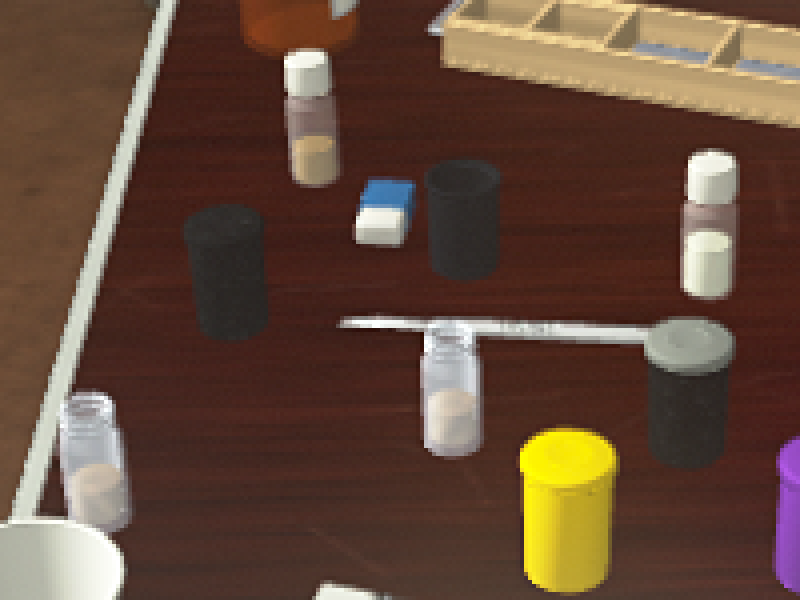

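View pics/cc.png

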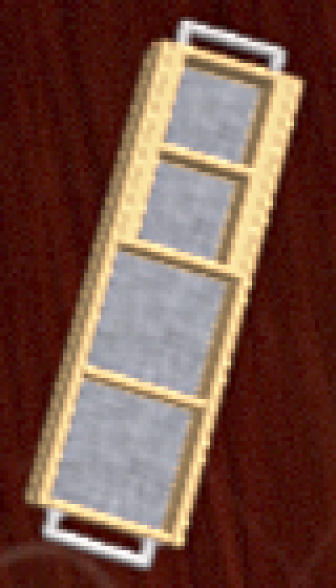

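```bash
cat > m.py <<'E'
from h import *
from scipy.optimize import least_squares
t=arm.get_image("top");s=arm.get_image("side")
c=lambda x,y,sc,ox,oy:((x+.5)/sc-.5+ox,(y+.5)/sc-.5+oy)
T={"vFar":(570,97,62),"vNear":(370,541,62),"cBlk":(264,80,50),"cGry":(93,528,50),"openCan":(394,294,44),"openV":(89,320,50)}
S={"vFar":(308,58),"vNear":(712,160),"cBlk":(225,220),"cGry":(690,335),"openCan":(463,178),"openV":(450,327)}
for k,(x,y,z) in T.items():
    print(k,at(t,*c(x,y,4,255,155),z).round(1),at(s,*c(*S[k],4,190,185),z).round(1))
P=[((302,80),(30,-100,25)),((186,546),(30,100,25)),]
# model in caddy frame: large pockets near end (+y = toward robot) 
pts=[c(*p,4.2,425,200) for p in[(303,80),(187,545),(125,243),(243,270),(88,373),(208,404),(165,152),(247,175)]]
def model(q):
    x,y,a=q; ca,sa=np.cos(a),np.sin(a)
    # lateral: sgn so that right side of image = world -y
    L=[(-30,-100),(-30,100),(25.5,-14),(-25.5,-14),(25.5,42),(-25.5,42),(19,-56),(-19,-56)]
    return [(x+ca*l-sa*m, y+sa*l+ca*m,25) for l,m in L]
f=lambda q:np.concatenate([proj(t,w)-p for w,p in zip(model(q),pts)])
best=None
for a0 in(np.pi/2,-np.pi/2):
  for mir in(1,):
    r=least_squares(f,[500,-250,a0]); print(r.x,r.cost,r.fun.round(1))
E
python3 m.py
```

```text
vFar [ 649.2 -126.    62. ] [ 649.7 -126.    62. ]
vNear [462.1 -41.6  62. ] [463.1 -44.5  62. ]
cBlk [659.    3.3  50. ] [659.9   2.5  50. ]
cGry [466.7  73.4  50. ] [467.3  71.1  50. ]
openCan [567.3 -52.8  44. ] [569.  -52.1  44. ]
openV [554.4  76.7  50. ] [557.3  73.8  50. ]
[ 500.6778864  -248.06282632    1.29776892] 3.7848228229669933 [-0.1 -0.3 -0.1  1.  -0.8 -0.6 -0.   1.1  0.  -0.3  0.5  0.7 -0.8 -1.1
  1.1 -0.6]
[ 500.67788661 -248.06282623    1.2977689 ] 3.784822822964019 [-0.1 -0.3 -0.1  1.  -0.8 -0.6 -0.   1.1  0.  -0.3  0.5  0.7 -0.8 -1.1
  1.1 -0.6]
```

```bash
cat > go.py <<'E'
import sys
from h import *
A=1.2978; C=np.array([500.7,-248.1]); ey=np.array([-np.sin(A),np.cos(A)])
G={"vFar":(649.5,-126),"vNear":(462.6,-43),"cBlk":(659.5,2.9),"cGry":(467,72.2)}
for n,m in zip(("p1","p2","p3","p4"),(-77,-35,14,70)): G[n]=tuple(C+m*ey)
def go(name,zt,width_note=""):
    s=arm.read_state(); r=R.from_quat(s["ee_rot"]); p=s["position"]
    best=None
    for sg in(1,-1):
        y=sg*np.array([np.cos(A),np.sin(A),0]); z=np.array([0,0,-1.]); x=np.cross(y,z)
        q=r.inv()*R.from_matrix(np.c_[x,y,z]); w=np.degrees(q.as_rotvec())
        if best is None or np.linalg.norm(w)<np.linalg.norm(best[0]): best=(w,R.from_matrix(np.c_[x,y,z]))
    d=np.array([*G[name],zt])-p
    print(name,np.round(G[name],1),"clk",s["clock"],"pos",p.round(1),"turn",best[0].round(2),"shift now-frame",r.inv().apply(d).round(1),"goal-frame",best[1].inv().apply(d).round(1),"w",s["gripper_width"].round(1),"gf",np.round(s["grasp_force"],1),"F",s["contact_force"].round(1),"j6",s["joints"].round(2)[-1])
if __name__=="__main__": go(sys.argv[1],float(sys.argv[2]))
E
python3 go.py vFar 160;python3 go.py p1 160; python3 - <<'E'
from go import *
s=cv2.imread("pics/side0.png");d=arm.get_image("side")
ex=np.array([np.cos(A),np.sin(A)])
for m in(-100,-56,-14,42,100):
    q=[proj(d,[*(C+l*ex+m*ey),25]) for l in(-30,30)]; cv2.line(s,*[tuple(np.round(a).astype(int).tolist()) for a in q],(0,0,255),1)
cv2.imwrite("pics/so.png",cv2.resize(s[165:230,285:415],None,fx=5,fy=5))
E
```

```text
Traceback (most recent call last):
  File "go.py", line 15, in <module>
    if __name__=="__main__": go(sys.argv[1],float(sys.argv[2]))
                             ~~^^^^^^^^^^^^^^^^^^^^^^^^^^^^^^^^
  File "go.py", line 14, in go
    print(name,np.round(G[name],1),"clk",s["clock"],"pos",p.round(1),"turn",best[0].round(2),"shift now-frame",r.inv().apply(d).round(1),"goal-frame",best[1].inv().apply(d).round(1),"w",s["gripper_width"].round(1),"gf",np.round(s["grasp_force"],1),"F",s["contact_force"].round(1),"j6",s["joints"].round(2)[-1])
                                                                                                                                                                                          ^^^^^^^^^^^^^^^^^^^^^^^^
AttributeError: 'float' object has no attribute 'round'
Traceback (most recent call last):
  File "go.py", line 15, in <module>
    if __name__=="__main__": go(sys.argv[1],float(sys.argv[2]))
                             ~~^^^^^^^^^^^^^^^^^^^^^^^^^^^^^^^^
  File "go.py", line 14, in go
    print(name,np.round(G[name],1),"clk",s["clock"],"pos",p.round(1),"turn",best[0].round(2),"shift now-frame",r.inv().apply(d).round(1),"goal-frame",best[1].inv().apply(d).round(1),"w",s["gripper_width"].round(1),"gf",np.round(s["grasp_force"],1),"F",s["contact_force"].round(1),"j6",s["joints"].round(2)[-1])
                                                                                                                                                                                          ^^^^^^^^^^^^^^^^^^^^^^^^
AttributeError: 'float' object has no attribute 'round'
```

View pics/so.png

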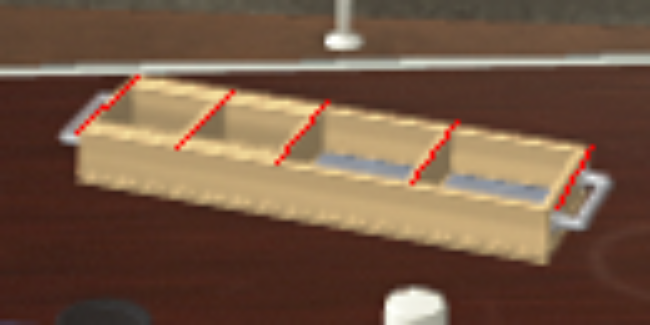

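The overlaid caddy model agrees with the side view to within about 1 px, so the caddy pose is good. In the earlier views, top (397,179) and (347,290) are the capped vials. Top (321,175) is the black-lidded canister and (278,287) the grey-lidded one. The hollow black one at (353,228) is the open canister.

```bash
sed -i 's/s\["gripper_width"\].round(1)/round(float(s["gripper_width"]),1)/' go.py; python3 go.py vFar 160;python3 go.py p1 160
```

```text
vFar [ 649.5 -126. ] clk 0.25 pos [ 274.5 -561.3  255.8] turn [ 5.000e-02 -2.000e-02  4.169e+01] shift now-frame [-528.1  226.2   96. ] goal-frame [-243.8  520.3   95.8] w 85.6 gf 0.0 F [-0.1 -0.5 -0.3] j6 -0.26
p1 [ 574.8 -268.9] clk 0.25 pos [ 274.5 -561.3  255.8] turn [ 5.000e-02 -2.000e-02  4.169e+01] shift now-frame [-398.3  130.7   95.9] goal-frame [-210.4  362.6   95.8] w 85.6 gf 0.0 F [-0.1 -0.5 -0.3] j6 -0.26
```

```bash
python3 -m pendant '[[0,0,0,0,0,8.34,0.05],[0,0,0,0,0,8.34,0.05],[0,0,0,0,0,8.34,0.05],[0,0,0,0,0,8.34,0.05],[0,0,0,0,0,8.34,0.05],[-0.02,0.043,0,0,0,0,0.05],[-0.02,0.043,0,0,0,0,0.05],[-0.02,0.043,0,0,0,0,0.05],[-0.02,0.043,0,0,0,0,0.05],[-0.02,0.043,0,0,0,0,0.05],[-0.02,0.043,0,0,0,0,0.05]]'; python3 go.py vFar 160
```

```text
clock: 1.35
position: [460.6, -343.7, 256.5]
ee_rot: [0.136, 0.991, -0.0, 0.0]
contact_force: [1.0, -0.5, 1.0]
gripper_width: 50.3
grasp_force: 0.0
vFar [ 649.5 -126. ] clk 1.35 pos [ 460.6 -343.7  256.5] turn [-0.    0.01 -0.  ] shift now-frame [-123.2  260.6   96.5] goal-frame [-123.2  260.6   96.5] w 50.3 gf 0.0 F [ 1.  -0.5  1. ] j6 -1.48
```

```bash
python3 -m pendant '[[-0.0205,0.0434,0,0,0,0,0.05],[-0.0205,0.0434,0,0,0,0,0.05],[-0.0205,0.0434,0,0,0,0,0.05],[-0.0205,0.0434,0.01,0,0,0,0.05],[-0.0206,0.0434,0.01,0,0,0,0.05],[-0.0206,0.0434,0.01,0,0,0,0.05],[0,0,0.03,0,0,0,0.05],[0,0,0.0365,0,0,0,0.05],[0,0,0,0,0,0,0.05],[0,0,0,0,0,0,0.05]]'; python3 go.py vFar 58; python3 - <<'E'
from h import *
d=arm.get_image("wrist");cv2.imwrite("pics/w0.png",d["image"][:,:,::-1])
print(proj(d,[649.5,-126,62]),d["xyz"])
E
```

```text
clock: 2.35
position: [648.6, -128.1, 159.9]
ee_rot: [0.136, 0.991, -0.001, -0.0]
contact_force: [-0.1, -0.1, 1.2]
gripper_width: 49.9
grasp_force: 0.0
vFar [ 649.5 -126. ] clk 2.35 pos [ 648.6 -128.1  159.9] turn [-0.07 -0.05  0.02] shift now-frame [ -0.3   2.4 101.9] goal-frame [ -0.3   2.3 101.9] w 49.9 gf 0.0 F [-0.1 -0.1  1.2] j6 -1.89
[324.68455829 250.19216617] [ 578.38346675 -107.47959277  277.09235333]
```

View pics/w0.png

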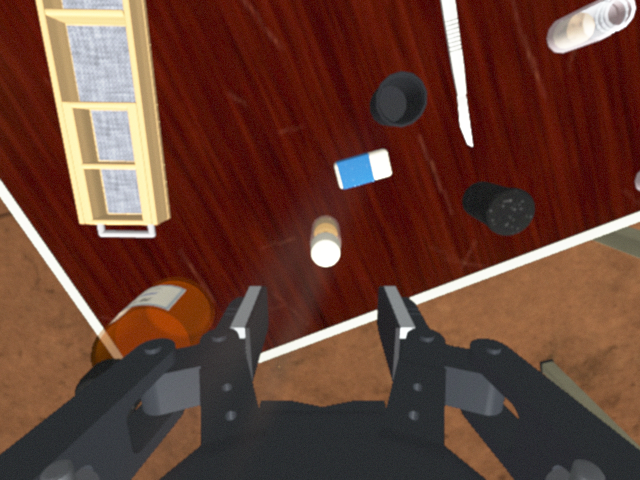

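The wrist view shows the cap at (326,251), and I predicted (325,250), so the position is confirmed. Next I descend and grip.

```bash
python3 -m pendant '[[0,0.0024,0.03,0,0,0,0.05],[0,0,0.03,0,0,0,0.05],[0,0,0.025,0,0,0,0.05],[0,0,0.017,0,0,0,0.05],[0,0,0,0,0,0,0.05],[0,0,0,0,0,0,0.03],[0,0,0,0,0,0,0.02],[0,0,0,0,0,0,0.01],[0,0,0,0,0,0,0.01],[0,0,0,0,0,0,0.01],[0,0,0,0,0,0,0.01]]'; python3 go.py vFar 58;python3 go.py p1 160
```

```text
clock: 3.5
position: [650.9, -125.8, 60.6]
ee_rot: [0.136, 0.991, -0.0, 0.002]
contact_force: [-1.8, -0.3, 6.1]
gripper_width: 18.9
grasp_force: 58.7
vFar [ 649.5 -126. ] clk 3.5 pos [ 650.9 -125.8   60.6] turn [0.03 0.28 0.05] shift now-frame [ 1.3 -0.6  2.6] goal-frame [ 1.3 -0.6  2.6] w 18.9 gf 58.7 F [-1.8 -0.3  6.1] j6 -1.9
p1 [ 574.8 -268.9] clk 3.5 pos [ 650.9 -125.8   60.6] turn [0.03 0.28 0.05] shift now-frame [  34.3 -158.2  -99.6] goal-frame [  34.7 -158.2  -99.4] w 18.9 gf 58.7 F [-1.8 -0.3  6.1] j6 -1.9
```

```bash
python3 -m pendant '[[0,0,-0.02,0,0,0,0.01],[0,0,-0.035,0,0,0,0.01],[0,0,-0.035,0,0,0,0.01],[0.005,-0.03,-0.01,0,0,0,0.01],[0.01,-0.04,0,0,0,0,0.01],[0.01,-0.04,0,0,0,0,0.01],[0.01,-0.04,0,0,0,0,0.01],[0,-0.008,0,0,0,0,0.01],[0,0,0,0,0,0,0.01],[0,0,0,0,0,0,0.01]]'; python3 go.py p1 66; python3 - <<'E'
from h import *
d=arm.get_image("wrist");cv2.imwrite("pics/w1.png",d["image"][:,:,::-1])
E
```

```text
clock: 4.5
position: [573.4, -267.7, 158.0]
ee_rot: [0.136, 0.991, 0.0, 0.0]
contact_force: [-0.1, 0.0, 0.1]
gripper_width: 18.8
grasp_force: 58.8
p1 [ 574.8 -268.9] clk 4.5 pos [ 573.4 -267.7  158. ] turn [0.02 0.04 0.01] shift now-frame [-1.6 -0.7 92. ] goal-frame [-1.7 -0.7 92. ] w 18.8 gf 58.8 F [-0.1  0.   0.1] j6 -1.66
```

View pics/w1.png

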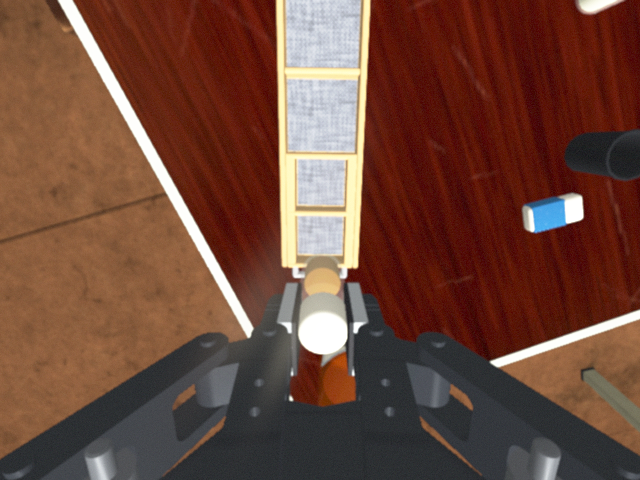

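The vial is held upright and lined up with the pocket row (column 322). Next I lower it.

```bash
python3 -m pendant '[[-0.0017,-0.0007,0.03,0,0,0,0.01],[0,0,0.03,0,0,0,0.01],[0,0,0.015,0,0,0,0.01],[0,0,0.008,0,0,0,0.01],[0,0,0.003,0,0,0,0.01],[0,0,0.002,0,0,0,0.01],[0,0,0.002,0,0,0,0.01],[0,0,0.001,0,0,0,0.01],[0,0,0,0,0,0,0.01]]'; python3 go.py p1 66
```

```text
clock: 5.45
position: [574.5, -269.4, 67.3]
ee_rot: [0.136, 0.991, -0.0, 0.0]
contact_force: [-0.1, 0.2, -0.9]
gripper_width: 19.0
grasp_force: 58.8
p1 [ 574.8 -268.9] clk 5.45 pos [ 574.5 -269.4   67.3] turn [ 0.    0.05 -0.  ] shift now-frame [-0.2  0.6  1.3] goal-frame [-0.2  0.6  1.3] w 19.0 gf 58.8 F [-0.1  0.2 -0.9] j6 -1.66
```

```bash
python3 -m pendant '[[0,0,0.001,0,0,0,0.01],[0,0,0.001,0,0,0,0.01],[0,0,0,0,0,0,0.01]]'; python3 go.py p1 66
```

```text
clock: 5.75
position: [574.7, -269.5, 65.7]
ee_rot: [0.136, 0.991, -0.0, 0.001]
contact_force: [-1.0, 0.3, 3.8]
gripper_width: 18.8
grasp_force: 59.2
p1 [ 574.8 -268.9] clk 5.75 pos [ 574.7 -269.5   65.7] turn [-0.01  0.06  0.02] shift now-frame [ 0.   0.7 -0.3] goal-frame [ 0.   0.7 -0.3] w 18.8 gf 59.2 F [-1.   0.3  3.8] j6 -1.66
```

Floor contact at 3.8 N. I'll release, lift and go to the near vial.

```bash
python3 -m pendant '[[0,0,0,0,0,0,0.023],[0,0,0,0,0,0,0.03],[0,0,0,0,0,0,0.04],[0,0,0,0,0,0,0.05],[0,0,-0.02,0,0,0,0.05],[0,0,-0.04,0,0,0,0.05],[0,0,-0.04,0,0,0,0.05],[0,0,0,0,0,0,0.05]]'; python3 go.py vNear 160
```

```text
clock: 6.55
position: [577.8, -270.6, 171.7]
ee_rot: [0.135, 0.991, -0.001, 0.006]
contact_force: [0.1, 0.0, -0.0]
gripper_width: 49.8
grasp_force: 0.0
vNear [462.6 -43. ] clk 6.55 pos [ 577.8 -270.6  171.7] turn [-0.06  0.75  0.08] shift now-frame [172.2 188.3   9.3] goal-frame [172.3 188.1  11.7] w 49.8 gf 0.0 F [ 0.1  0.  -0. ] j6 -1.66
```

```bash
python3 -m pendant '[[0.0287,0.0313,0,0,0,0,0.05],[0.0287,0.0313,0,0,0,0,0.05],[0.0287,0.0313,0,0,0,0,0.05],[0.0287,0.0313,0,0,0,0,0.05],[0.0287,0.0313,0,0,0,0,0.05],[0.0287,0.0313,0,0,0,0,0.05],[0,0,0,0,0,0,0.05],[0,0,0,0,0,0,0.05]]'; python3 go.py vNear 58;python3 - <<'E'
from h import *
d=arm.get_image("wrist");cv2.imwrite("pics/w2.png",d["image"][:,:,::-1])
print(proj(d,[462.6,-43,62]))
# cap blob near the prediction
p=proj(d,[462.6,-43,62]); g=d["image"].astype(int); x,y=p.round().astype(int); w=g[y-30:y+30,x-30:x+30]
m=(w.min(2)>195).astype(np.uint8); n,l,st,ce=cv2.connectedComponentsWithStats(m); i=1+st[1:,4].argmax(); print(st[i],ce[i]+[x-30,y-30], at(d,*(ce[i]+[x-30,y-30]),62))
E
```

```text
clock: 7.35
position: [459.1, -41.3, 165.0]
ee_rot: [0.135, 0.991, 0.0, 0.0]
contact_force: [0.6, -0.0, 1.0]
gripper_width: 49.7
grasp_force: 0.0
vNear [462.6 -43. ] clk 7.35 pos [459.1 -41.3 165. ] turn [0.02 0.04 0.14] shift now-frame [ -3.7  -0.7 107. ] goal-frame [ -3.8  -0.7 107. ] w 49.7 gf 0.0 F [ 0.6 -0.   1. ] j6 -2.11
[320.10949821 252.49603286]
[ 17  19  28  27 600] [320.35       254.01333333] [463.70527208 -43.13735751  62.        ]
```

View pics/w2.png

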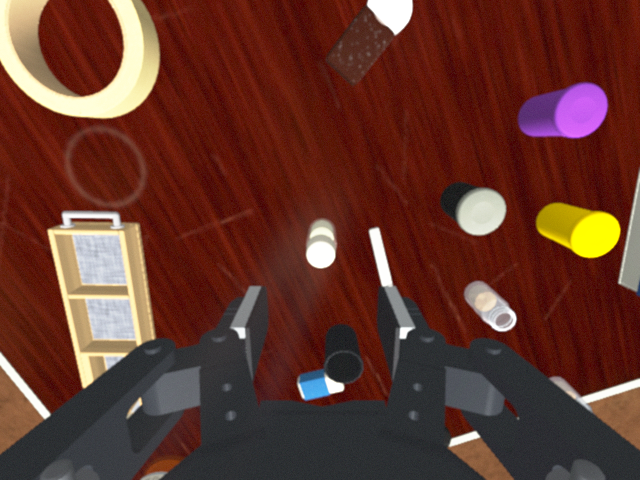

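The cap is at (320,254), as predicted. Descend and grip.

```bash
python3 -m pendant '[[-0.004,-0.001,0.03,0,0,0,0.05],[0,0,0.03,0,0,0,0.05],[0,0,0.027,0,0,0,0.05],[0,0,0.019,0,0,0,0.05],[0,0,0,0,0,0,0.05],[0,0,0,0,0,0,0.03],[0,0,0,0,0,0,0.02],[0,0,0,0,0,0,0.01],[0,0,0,0,0,0,0.01],[0,0,0,0,0,0,0.01]]'; python3 go.py vNear 58;python3 go.py p2 160
```

```text
clock: 8.4
position: [463.7, -44.0, 59.9]
ee_rot: [0.136, 0.991, 0.0, 0.001]
contact_force: [0.3, -0.5, 4.3]
gripper_width: 19.3
grasp_force: 58.8
vNear [462.6 -43. ] clk 8.4 pos [463.7 -44.   59.9] turn [0.06 0.15 0.04] shift now-frame [1.3 0.7 1.9] goal-frame [1.3 0.7 1.9] w 19.3 gf 58.8 F [ 0.3 -0.5  4.3] j6 -2.1
p2 [ 534.4 -257.5] clk 8.4 pos [463.7 -44.   59.9] turn [0.06 0.15 0.04] shift now-frame [-125.8 -186.5 -100. ] goal-frame [-125.7 -186.5 -100.1] w 19.3 gf 58.8 F [ 0.3 -0.5  4.3] j6 -2.1
```

```bash
python3 -m pendant '[[0,0,-0.025,0,0,0,0.01],[0,0,-0.04,0,0,0,0.01],[0,0,-0.033,0,0,0,0.01],[-0.025,-0.0373,0,0,0,0,0.01],[-0.025,-0.0373,0,0,0,0,0.01],[-0.025,-0.0373,0,0,0,0,0.01],[-0.025,-0.0373,0,0,0,0,0.01],[-0.0255,-0.0373,0,0,0,0,0.01],[0,0,0,0,0,0,0.01],[0,0,0,0,0,0,0.01]]'; python3 go.py p2 66
```

```text
clock: 9.4
position: [532.6, -258.2, 156.0]
ee_rot: [0.137, 0.991, 0.0, -0.001]
contact_force: [-0.8, 0.7, 0.2]
gripper_width: 19.2
grasp_force: 59.0
p2 [ 534.4 -257.5] clk 9.4 pos [ 532.6 -258.2  156. ] turn [ 0.03 -0.1  -0.13] shift now-frame [-1.7  1.  90. ] goal-frame [-1.6  1.1 90. ] w 19.2 gf 59.0 F [-0.8  0.7  0.2] j6 -1.67
```

```bash
python3 -m pendant '[[-0.0015,0.001,0.03,0,0,0,0.01],[0,0,0.03,0,0,0,0.01],[0,0,0.015,0,0,0,0.01],[0,0,0.006,0,0,0,0.01],[0,0,0.003,0,0,0,0.01],[0,0,0.002,0,0,0,0.01],[0,0,0.002,0,0,0,0.01],[0,0,0.001,0,0,0,0.01],[0,0,0.001,0,0,0,0.01],[0,0,0,0,0,0,0.01]]'; python3 go.py p2 66
```

```text
clock: 10.4
position: [535.0, -257.0, 67.0]
ee_rot: [0.136, 0.991, 0.0, 0.0]
contact_force: [-0.2, 0.4, 0.2]
gripper_width: 19.0
grasp_force: 59.0
p2 [ 534.4 -257.5] clk 10.4 pos [ 535. -257.   67.] turn [ 0.    0.02 -0.01] shift now-frame [ 0.5 -0.7  1. ] goal-frame [ 0.5 -0.7  1. ] w 19.0 gf 59.0 F [-0.2  0.4  0.2] j6 -1.67
```

```bash
python3 -m pendant '[[0,0,0.001,0,0,0,0.01],[0,0,0.001,0,0,0,0.01],[0,0,0,0,0,0,0.01]]'
```

```text
clock: 10.7
position: [535.1, -257.1, 65.0]
ee_rot: [0.136, 0.991, -0.0, 0.0]
contact_force: [-0.3, -0.0, 1.7]
gripper_width: 19.1
grasp_force: 59.2
```

Floor contact again. Release, lift, and go to the black canister.

```bash
python3 -m pendant '[[0,0,0.0005,0,0,0,0.01],[0,0,0,0,0,0,0.023],[0,0,0,0,0,0,0.03],[0,0,0,0,0,0,0.04],[0,0,0,0,0,0,0.05],[0,0,-0.02,0,0,0,0.05],[0,0,-0.04,0,0,0,0.05],[0,0,-0.04,0,0,0,0.055],[0,0,0,0,0,0,0.055]]'; python3 go.py cBlk 160
```

```text
clock: 11.6
position: [538.5, -258.1, 170.7]
ee_rot: [0.135, 0.991, -0.001, 0.006]
contact_force: [0.7, 0.2, 0.4]
gripper_width: 55.1
grasp_force: 0.0
cBlk [659.5   2.9] clk 11.6 pos [ 538.5 -258.1  170.7] turn [-0.04  0.73  0.08] shift now-frame [-46.4 283.9  11.1] goal-frame [-46.2 284.   10.7] w 55.1 gf 0.0 F [0.7 0.2 0.4] j6 -1.67
```

```bash
python3 -m pendant '[[-0.0066,0.0405,0,0,0,0,0.055],[-0.0066,0.0405,0,0,0,0,0.055],[-0.0066,0.0405,0,0,0,0,0.055],[-0.0066,0.0405,0,0,0,0,0.055],[-0.0066,0.0405,0,0,0,0,0.055],[-0.0066,0.0405,0,0,0,0,0.055],[-0.0066,0.0405,0,0,0,0,0.055],[0,0,0.005,0,0,0,0.055],[0,0,0,0,0,0,0.055]]'; python3 go.py cBlk 50;python3 - <<'E'
from h import *
d=arm.get_image("wrist");cv2.imwrite("pics/w3.png",d["image"][:,:,::-1])
print(proj(d,[659.5,2.9,50]))
E
```

```text
clock: 12.5
position: [655.2, 4.4, 157.6]
ee_rot: [0.135, 0.991, -0.0, -0.001]
contact_force: [0.1, -0.0, -1.0]
gripper_width: 55.0
grasp_force: 0.0
cBlk [659.5   2.9] clk 12.5 pos [655.2   4.4 157.6] turn [-0.06 -0.16  0.08] shift now-frame [ -4.8  -0.2 107.6] goal-frame [ -4.5  -0.3 107.6] w 55.0 gf 0.0 F [ 0.1 -0.  -1. ] j6 -2.09
[320.84327398 251.76335316]
```

View pics/w3.png

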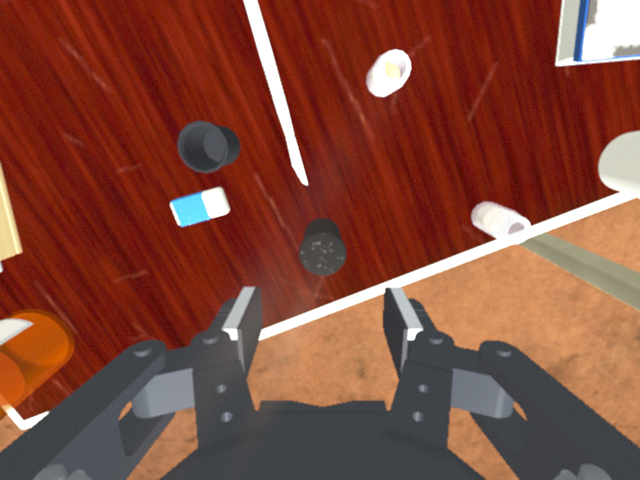

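The lid is at (322,253) and I predicted (321,252). Descend to grasp.

```bash
python3 -m pendant '[[-0.0045,0,0.03,0,0,0,0.055],[0,0,0.03,0,0,0,0.055],[0,0,0.028,0,0,0,0.055],[0,0,0.019,0,0,0,0.055],[0,0,0,0,0,0,0.055],[0,0,0,0,0,0,0.04],[0,0,0,0,0,0,0.03],[0,0,0,0,0,0,0.02],[0,0,0,0,0,0,0.02],[0,0,0,0,0,0,0.02]]'; python3 go.py cBlk 50;python3 go.py p3 155
```

```text
clock: 13.55
position: [661.2, 2.3, 54.1]
ee_rot: [0.136, 0.991, 0.0, 0.001]
contact_force: [-0.2, -0.6, 4.9]
gripper_width: 29.1
grasp_force: 59.4
cBlk [659.5   2.9] clk 13.55 pos [661.2   2.3  54.1] turn [0.04 0.16 0.03] shift now-frame [1.8 0.1 4.1] goal-frame [1.8 0.1 4.1] w 29.1 gf 59.4 F [-0.2 -0.6  4.9] j6 -2.09
p3 [ 487.2 -244.3] clk 13.55 pos [661.2   2.3  54.1] turn [0.04 0.16 0.03] shift now-frame [ 101.  -284.3 -101.3] goal-frame [ 101.1 -284.4 -100.9] w 29.1 gf 59.4 F [-0.2 -0.6  4.9] j6 -2.09
```

```bash
python3 -m pendant '[[0,0,-0.025,0,0,0,0.02],[0,0,-0.04,0,0,0,0.02],[0,0,-0.035,0,0,0,0.02],[0.0144,-0.0406,0,0,0,0,0.02],[0.0144,-0.0406,0,0,0,0,0.02],[0.0144,-0.0406,0,0,0,0,0.02],[0.0144,-0.0406,0,0,0,0,0.02],[0.0144,-0.0406,0,0,0,0,0.02],[0.0144,-0.0406,0,0,0,0,0.02],[0.0144,-0.0406,0,0,0,0,0.02],[0,0,0,0,0,0,0.02],[0,0,0,0,0,0,0.02]]'; python3 go.py p3 60;python3 - <<'E'
from h import *
for n in("wrist","side"):
    d=arm.get_image(n)["image"][:,:,::-1]
    cv2.imwrite(f"pics/{n}4.png",d)
a=cv2.imread("pics/wrist4.png")[180:,150:490];b=cv2.imread("pics/side4.png")[50:250,250:450]
b=cv2.resize(b,(300,300)); cv2.imwrite("pics/c4.png",np.hstack([a,b]))
E
```

```text
clock: 14.75
position: [486.0, -244.8, 152.4]
ee_rot: [0.137, 0.991, 0.0, 0.0]
contact_force: [-0.1, -0.4, -0.2]
gripper_width: 29.4
grasp_force: 59.5
p3 [ 487.2 -244.3] clk 14.75 pos [ 486.  -244.8  152.4] turn [ 0.02  0.02 -0.12] shift now-frame [-1.   0.7 92.4] goal-frame [-1.1  0.7 92.4] w 29.4 gf 59.5 F [-0.1 -0.4 -0.2] j6 -1.68
```

View pics/c4.png

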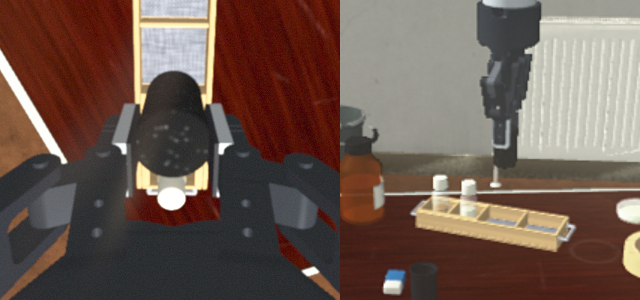

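The canister is held upright, and both vials stand in the small pockets. Lower it.

```bash
python3 -m pendant '[[-0.001,0.0007,0.03,0,0,0,0.02],[0,0,0.03,0,0,0,0.02],[0,0,0.015,0,0,0,0.02],[0,0,0.008,0,0,0,0.02],[0,0,0.003,0,0,0,0.02],[0,0,0.002,0,0,0,0.02],[0,0,0.002,0,0,0,0.02],[0,0,0.001,0,0,0,0.02],[0,0,0.001,0,0,0,0.02],[0,0,0,0,0,0,0.02]]'; python3 go.py p3 59
```

```text
clock: 15.85
position: [487.8, -243.8, 60.6]
ee_rot: [0.136, 0.991, -0.0, 0.0]
contact_force: [-0.1, -0.3, -0.2]
gripper_width: 29.6
grasp_force: 59.5
p3 [ 487.2 -244.3] clk 15.85 pos [ 487.8 -243.8   60.6] turn [ 0.    0.03 -0.01] shift now-frame [ 0.4 -0.6  1.6] goal-frame [ 0.4 -0.6  1.6] w 29.6 gf 59.5 F [-0.1 -0.3 -0.2] j6 -1.68
```

```bash
python3 -m pendant '[[0,0,0.001,0,0,0,0.02],[0,0,0.001,0,0,0,0.02],[0,0,0,0,0,0,0.02]]'
```

```text
clock: 16.15
position: [488.0, -243.8, 59.1]
ee_rot: [0.136, 0.991, -0.0, 0.0]
contact_force: [-1.3, 1.9, 5.3]
gripper_width: 29.5
grasp_force: 60.0
```

Contact at 5.3 N. Release and lift.

```bash
python3 -m pendant '[[0,0,0,0,0,0,0.034],[0,0,0,0,0,0,0.038],[0,0,0,0,0,0,0.046],[0,0,0,0,0,0,0.055],[0,0,0,0,0,0,0.055],[0,0,-0.02,0,0,0,0.055],[0,0,-0.04,0,0,0,0.055],[0,0,-0.04,0,0,0,0.055],[0,0,0,0,0,0,0.055]]'; python3 go.py cGry 155
```

```text
clock: 17.05
position: [491.2, -244.8, 164.2]
ee_rot: [0.135, 0.991, -0.001, 0.006]
contact_force: [0.7, -0.3, -0.3]
gripper_width: 55.1
grasp_force: 0.0
cGry [467.   72.2] clk 17.05 pos [ 491.2 -244.8  164.2] turn [-0.03  0.71  0.08] shift now-frame [108.5 298.9   7.8] goal-frame [108.8 298.7   9.2] w 55.1 gf 0.0 F [ 0.7 -0.3 -0.3] j6 -1.68
```

```bash
python3 -m pendant '[[0.0136,0.0373,0,0,0,0,0.055],[0.0136,0.0373,0,0,0,0,0.055],[0.0136,0.0373,0,0,0,0,0.055],[0.0136,0.0373,0,0,0,0,0.055],[0.0136,0.0373,0,0,0,0,0.055],[0.0136,0.0373,0,0,0,0,0.055],[0.0136,0.0373,0,0,0,0,0.05],[0.0136,0.0373,0,0,0,0,0.05],[0,0,0,0,0,0,0.05],[0,0,0,0,0,0,0.05]]'; python3 go.py cGry 50;python3 - <<'E'
from h import *
d=arm.get_image("wrist");cv2.imwrite("pics/w5.png",d["image"][:,:,::-1])
print(proj(d,[467,72.2,50]))
E
```

```text
clock: 18.05
position: [462.9, 73.6, 157.9]
ee_rot: [0.135, 0.991, -0.0, -0.0]
contact_force: [0.1, -0.3, 0.5]
gripper_width: 50.2
grasp_force: 0.0
cGry [467.   72.2] clk 18.05 pos [462.9  73.6 157.9] turn [-0.03 -0.05  0.11] shift now-frame [ -4.4  -0.2 107.9] goal-frame [ -4.3  -0.2 107.9] w 50.2 gf 0.0 F [ 0.1 -0.3  0.5] j6 -2.35
[320.88028488 251.01674066]
```

View pics/w5.png

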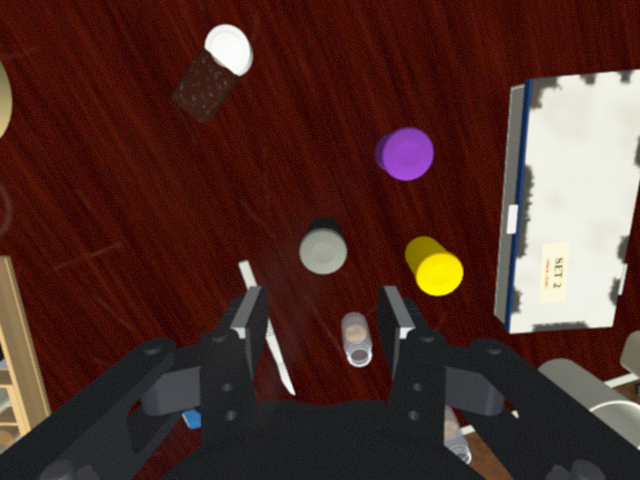

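The grey lid is at (323,251), as predicted, and the yellow one is about 79 mm off, so the fingers clear it. Descend and grip.

```bash
python3 -m pendant '[[-0.0043,0.0005,0.03,0,0,0,0.05],[0,0,0.03,0,0,0,0.05],[0,0,0.028,0,0,0,0.05],[0,0,0.019,0,0,0,0.05],[0,0,0,0,0,0,0.05],[0,0,0,0,0,0,0.04],[0,0,0,0,0,0,0.03],[0,0,0,0,0,0,0.02],[0,0,0,0,0,0,0.02],[0,0,0,0,0,0,0.02]]'; python3 go.py p4 155
```

```text
clock: 19.1
position: [468.4, 72.5, 52.4]
ee_rot: [0.136, 0.991, 0.0, 0.001]
contact_force: [-0.4, -1.9, 4.5]
gripper_width: 29.8
grasp_force: 59.1
p4 [ 433.3 -229.2] clk 19.1 pos [468.4  72.5  52.4] turn [0.07 0.11 0.03] shift now-frame [ -47.5 -299.9 -102.9] goal-frame [ -47.5 -300.  -102.6] w 29.8 gf 59.1 F [-0.4 -1.9  4.5] j6 -2.34
```

```bash
python3 -m pendant '[[0,0,-0.025,0,0,0,0.02],[0,0,-0.04,0,0,0,0.02],[0,0,-0.037,0,0,0,0.02],[-0.0068,-0.0428,0,0,0,0,0.02],[-0.0068,-0.0428,0,0,0,0,0.02],[-0.0068,-0.0428,0,0,0,0,0.02],[-0.0068,-0.0428,0,0,0,0,0.02],[-0.0068,-0.0428,0,0,0,0,0.02],[-0.0068,-0.0428,0,0,0,0,0.02],[-0.0068,-0.0428,0,0,0,0,0.02],[0,0,0,0,0,0,0.02],[0,0,0,0,0,0,0.02]]'; python3 go.py p4 58
```

```text
clock: 20.3
position: [432.1, -229.8, 153.0]
ee_rot: [0.137, 0.991, 0.0, -0.0]
contact_force: [0.7, 0.2, 0.1]
gripper_width: 29.7
grasp_force: 59.8
p4 [ 433.3 -229.2] clk 20.3 pos [ 432.1 -229.8  153. ] turn [ 0.02 -0.03 -0.16] shift now-frame [-1.   0.8 95. ] goal-frame [-1.   0.8 95. ] w 29.7 gf 59.8 F [0.7 0.2 0.1] j6 -1.69
```

```bash
python3 -m pendant '[[-0.001,0.0008,0.03,0,0,0,0.02],[0,0,0.03,0,0,0,0.02],[0,0,0.017,0,0,0,0.02],[0,0,0.008,0,0,0,0.02],[0,0,0.003,0,0,0,0.02],[0,0,0.002,0,0,0,0.02],[0,0,0.002,0,0,0,0.02],[0,0,0.001,0,0,0,0.02],[0,0,0.001,0,0,0,0.02],[0,0,0,0,0,0,0.02]]'; python3 go.py p4 58
```

```text
clock: 21.3
position: [434.0, -228.6, 59.5]
ee_rot: [0.136, 0.991, 0.0, 0.0]
contact_force: [-0.9, -0.3, 0.4]
gripper_width: 29.5
grasp_force: 59.8
p4 [ 433.3 -229.2] clk 21.3 pos [ 434.  -228.6   59.5] turn [ 0.    0.03 -0.01] shift now-frame [ 0.5 -0.8  1.5] goal-frame [ 0.5 -0.8  1.5] w 29.5 gf 59.8 F [-0.9 -0.3  0.4] j6 -1.69
```

```bash
python3 -m pendant '[[0,0,0.001,0,0,0,0.02],[0,0,0.001,0,0,0,0.02],[0,0,0,0,0,0,0.02]]'
```

```text
clock: 21.6
position: [434.0, -228.6, 57.5]
ee_rot: [0.136, 0.991, -0.0, 0.0]
contact_force: [-0.0, 0.5, 1.0]
gripper_width: 29.9
grasp_force: 59.9
```

```bash
python3 -m pendant '[[0,0,0.0007,0,0,0,0.02],[0,0,0,0,0,0,0.02]]'
```

```text
clock: 21.8
position: [434.2, -228.6, 57.4]
ee_rot: [0.136, 0.991, -0.0, 0.0]
contact_force: [-0.5, 1.5, 6.4]
gripper_width: 29.7
grasp_force: 60.3
```

On the floor. Release, lift, and back off to the left so the cameras can see.

```bash
python3 -m pendant '[[0,0,0,0,0,0,0.034],[0,0,0,0,0,0,0.038],[0,0,0,0,0,0,0.046],[0,0,0,0,0,0,0.055],[0,0,0,0,0,0,0.055],[0,0,-0.02,0,0,0,0.055],[0,0,-0.04,0,0,0,0.055],[0,0,-0.04,0,0,0,0.055],[0,0,-0.04,0,0,0,0.055],[0,0,0,0,0,0,0.055]]' && python3 -m pendant '[[0.01,0.045,0,0,0,0,0.055],[0.01,0.045,0,0,0,0,0.055],[0.01,0.045,0,0,0,0,0.055],[0,0,0,0,0,0,0.055],[0,0,0,0,0,0,0.055]]'; python3 - <<'E'
from h import *
a=arm.get_image("top")["image"][:,:,::-1];b=arm.get_image("side")["image"][:,:,::-1]
a=cv2.resize(a[140:340,220:510],None,fx=1.35,fy=1.35);b=cv2.resize(b[150:350,190:480],None,fx=1.35,fy=1.35)
cv2.imwrite("pics/end.png",cv2.resize(np.vstack([a,b]),None,fx=1.1,fy=1.1))
E
```

```text
clock: 22.8
position: [437.1, -229.6, 202.4]
ee_rot: [0.135, 0.991, -0.001, 0.006]
contact_force: [0.3, -0.7, 0.0]
gripper_width: 55.3
grasp_force: 0.0
clock: 23.3
position: [441.2, -89.5, 196.2]
ee_rot: [0.135, 0.991, -0.0, -0.0]
contact_force: [0.2, -0.5, 0.1]
gripper_width: 54.6
grasp_force: 0.0
```

View pics/end.png

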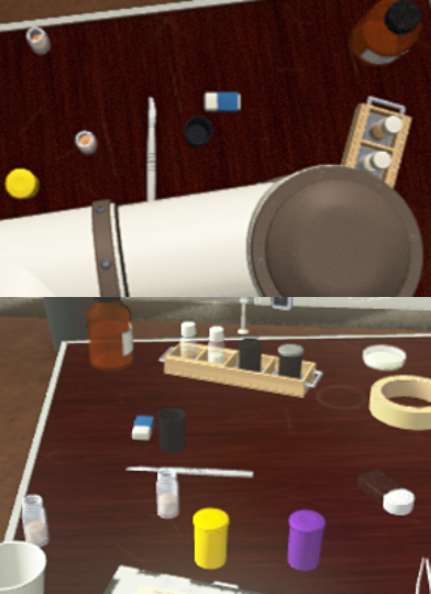

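The side view shows all four items upright in their pockets, and the look-alikes standing where they were.

```bash
python3 -c "
from bench import arm; print(arm.job_done())"
```

```text
the job is handed in; nothing more can be done
None
```

The job is handed in at about 23 s: both capped vials and both lidded canisters stand upright in their caddy pockets, each lowered to floor contact before release, and the uncapped vials and open canister were left untouched.

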